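# Lock a clamshell board-test jig with its pin and keep it pressed shut

## Robot

A 6-joint arm with a two-finger parallel gripper is mounted at the origin on the work surface. World frame = base frame: x ahead of the robot, y to its left, z up, the work surface at z = 0. Lengths are in m, angles in degrees, forces in N, time in s.
With the tool pointing down it reaches from about 0.3 to 0.75 m from the base axis. Payload 8.5 kg.
Tool frame: the origin (TCP) lies on the centre line of the jaws, within the pads' length; the fingertips stand 17 mm ahead of it and the grasp point (between the pads) lies 2 mm behind it (env.tip_extent is the distance from the TCP to the fingertips, in m); z points along the fingers, y is the direction in which the jaws open and shut (so a half turn about z gives the same grasp; the last joint's range is limited). The gripper opens to 85 mm and grips with 20 to 120 N. Pads are 22 mm wide; open, the fingers measure 114 mm over their backs; the gripper's body (76 mm by 85 mm) begins 54 mm behind the grasp point. The pads swing forward as they close: fully open they stand 13 mm farther back than shut.
Start: joints at [-82.065, 21.807, 74.336, -0, 83.858, -12.336], TCP at [0.191, -0.516, 0.248] pointing down, gripper open.
Joint ranges: [-178.18, 178.18], [-50.72, 133.34], [12.68, 142.11], [-81.47, 261.47], [9.98, 163.14], [-165.26, 165.26]. Speed limits (degrees/s): [136.94, 136.94, 180, 180, 180, 180].

## Interface

Orientations are given as a 3x3 rotation matrix whose columns are the frame's x, y, z axes.
In Python, from rig import telemetry, get_image, camera_params, close_job, env gives the robot as it stands.
- The arm moves only by the tool apply_moves, never from a script. Its argument "motion" is a list of rows, each an object of numbers: "tx", "ty", "tz": the shift along the tool's x, y, z in cm; "turn": the turn about the tool's z in degrees; "jaw": the gripper's target within -1 to 1 (fully open at 1, half-way at 0, shut at -1). In form: [{"tx": .., "ty": .., "tz": .., "turn": .., "jaw": ..}, ...]. A call has 1 to 5 rows; each row is the pose to reach, as a shift and turn from the pose measured when the call began, along the tool's axes at that moment; what a row does not reach only later rows make up. A row lasts 1/12 s, in which the tool goes at most 41.7 mm and 7.16 degrees, less where a joint would pass 70% of its speed; a pose out of reach is approached as far as the arm can. A call with a gripper value outside its range is refused whole. The fingers move at their own pace and stop on an object; "squeeze" is the grip in N (left out, the last holds). Time passes only in rows, so rows that repeat a pose let the fingers close. It gives the time, the measured TCP pose, the force and the opening at its end, in the units of the state.
- telemetry.observe(): the state, without advancing time (a new reading comes with each control period).
- get_image(name): name is "scene" or "top" or "wrist"; returns (picture, depth): 384x512x3 uint8, red, green, blue; 384x512 float32, m along the optical axis (not along the pixel's ray), 0 where there is no reading.
- camera_params(name): a dict with "fx", "fy", "cx", "cy" (pixels), "rvec" (rotation vector, rad) and "tvec" (3), from world to camera coordinates, as OpenCV has them. Camera axes: x right, y down, z forward; pixel columns grow to the right and rows downward; lengths in m; the calibration is good to about 2 mm. A picture is of the moment at which its call begins: read the wrist's pose just before it. camera_params takes no time and is no camera call; for the wrist camera it gives the pose at the moment of the call.
- close_job(): hands the job in, once; it reports no verdict.
The state is a dict: "time_s": time; "q": joint angles; "qvel": joint speeds; "joint_efforts": joint torques, N m; "position": TCP position; "tool_rot": TCP orientation; "ft_force": force on the tool from outside, world axes, zero at the start; "wrist_torque": the same for the moment, N m; "grip_width": finger opening in m.
Only numpy, scipy, OpenCV 4.12 (cv2) and the standard library are available. Lean on these libraries where they do the work, as an engineer would, in place of code of your own. Each camera call takes 0.05 s, during which the arm holds its last target. There are 200 camera calls.

## Task

The circuit board is already loaded in the open test jig: swing the jig's hinged lid down over it, then take the locking pin (the one with the tall slim grip) out of its stand and push it down through the hole in the lid into the hole in the base until its collar presses the lid fully shut against its springs. The lid springs up a little whenever it is not pressed, so finish while still pressing down on the pin, lid fully shut; do not let go. Leave the other plug and the things on the bench where they are.

Things in the scene. Friction and masses are not known exactly. Their poses are not given: they have to be found in the camera images.
- jig: The jig's base, a grey metal block 120 (x) by 200 (y) by 40 mm high, fixed to the bench, with a green circuit board in its recess. Origin: centre of its underside, on the bench; z up. The hinge runs along its +y side, the pin hole lies near its -y end. Its yaw and place vary.
- lid (a joint): Angle of the lid in rad: 0 fully shut (flat on the base), about 1.57 upright, up to 1.95 leaning back beyond the hinge. It starts leaning back at 1.65 to 1.85 and stays there by hinge friction; once pushed forward past about 1.0 it falls shut by itself, softly damped, in 1 to 2 s. Two spring plungers in the base carry the lid at about 0.03 (6 mm open at the hole); a push of about 5 to 8 N down at the hole shuts it to 0.
- lid_hinge (a point): Point on the hinge axis in the middle of its length, 46 mm above the bench, 108 mm to the jig's +y side of the jig's centre. The axis lies along the jig's x.
- lid_edge (a point): Middle of the lid's free edge, on its outer face (the top face when shut). The lid is an aluminium plate 110 mm wide (along the hinge), 12 mm thick, with a clear window, and reaches 208 mm from the hinge axis, so this point stands about 250 mm above the bench while the lid is open. Its axes turn with the lid; when the lid is open the outer face looks to the jig's +y side. Pushing that face, near the edge, towards the jig's -y closes the lid.
- lid_hole (a point): Centre of the pin hole, 15 mm diameter, through the lid, on the lid's outer (top) face; 193 mm from the hinge, 15 mm from the free edge. The lid is 12 mm thick.
- base_hole (a point): Centre of the mouth of the pin hole in the base, 15 mm diameter, straight down through the whole 40 mm base; the mouth is 40 mm above the bench. With the lid down the lid's hole is right above it, the lid's top face at 52 mm when fully shut and about 58 mm when resting on the springs.
- pin_grip (a point): Centre of the round white grip of the locking pin: 18 mm diameter, 40 mm tall, so this point is 20 mm below its top and 20 mm above the top of the collar. The pin stands upright in its stand, 70 g. z is the pin's axis, pointing up.
- pin_collar (a point): Centre of the underside of the pin's collar (30 mm diameter, 6 mm thick), 26 mm below the centre of the grip. The collar comes to rest on the lid.
- pin_tip (a point): Lower end of the pin's steel shank: 12 mm diameter, 34 mm long below the collar, the last 6 mm tapered to 6 mm.
- stand: Fixed grey plastic stand, 140 (x) by 50 (y) by 46 mm high, with two through holes of 15 mm, 76 mm apart along its x, one for the pin and one for the plug (which is in which varies). Origin: centre of its underside. The collar of the pin rests on its top at 46 mm, so the pin's tip is 12 mm above the bench; lift the pin 34 mm to draw it clear.
- plug: A plug in the stand's other hole: the same shank but only a flat white disc 36 mm in diameter and 10 mm thick on top. Not needed; leave alone. Origin: lower end of its shank.
- meter: Hand-held meter 75 by 150 by 34 mm lying on the bench beyond the work; leave alone. Origin: centre of its underside.
- jar: Small glass jar, 52 mm diameter, 60 mm high; leave alone. Origin: centre of its underside.
- driver: Screwdriver with a yellow handle lying on the bench; leave alone.
Mind the look-alikes: they are no part of the job. What is shaped like the part that bears pin_grip but red is not meant.

How it is judged (in metres and radians):
On the way, in this order (a step that is already met when the one before it is completed fails the run):
1. the lid is swung down onto its springs, the pin not yet in (value of joint lid below 0.08 rad and distance between pin_tip and base_hole above 0.05 m), for 0.2 s.
2. the pin's tip has passed through the lid and into the base hole (horizontal distance between pin_tip and base_hole below 0.006 m and z of pin_tip in the frame of jig below 0.035 m and value of joint lid below 0.08 rad), for 0.2 s.
At the end, for the whole second after the job is handed in: Lid fully shut (under 0.014 rad, 3 mm at the hole); pin upright through the lid in the base hole (within 6 mm of its axis, tip 16 mm deep), collar on the lid pressing it with over 2 N; robot still on the pin with over 2 N; all through the last second (value of joint lid below 0.014 rad and horizontal distance between pin_tip and base_hole below 0.006 m and distance between pin_collar and lid_hole below 0.006 m and z of pin_tip in the frame of jig below 0.024 m and angle between pin_tip's own z axis and vertical below 0.15 rad and contact force between pin and lid above 2 N and contact force between any of the fingers, the arm and pin above 2 N); the arm keeps its last pose, push and grip.
It fails at once if the plug is taken out of the stand or pushed about (distance of plug from where it was at the start of the episode above 0.02 m).
It fails at once if a bystander on the bench is pushed away (distance of any of meter, jar, driver from where it was at the start of the episode above 0.03 m).
It also fails if it takes over 58 s, if anything falls off the work surface, if the arm or the gripper's body presses on something with over 40 N, if the wrist force passes 120 N, or if a joint passes its speed limit or range.

## Working session

There is one attempt and no reset: what is moved stays moved. The work goes in short steps, Python scripts to look and compute and a tool call to move; the robot and the scene stay as the last step left them, time stands still between calls to the robot, and variables do not carry over. Pictures are saved under pics/ and viewed, about 8 in all and at most 12, crops included, and the job is handed in when it is done.

Besides the shell and the picture viewer there is one more tool, called after "Request:" as name(argument=value, ...) on one line, values as JSON. apply_moves: Moves the arm, as the interface text tells. Its arguments: {"type":"object","properties":{"motion":{"type":"array"},"squeeze":{"type":"number"}},"required":["motion"]}

```bash
mkdir -p pics; ls; cat > h.py <<'E'
import numpy as np, cv2, sys
from rig import telemetry, get_image, camera_params, close_job, env
def cam(n):
    c=camera_params(n); R=cv2.Rodrigues(np.array(c['rvec'],float))[0]; t=np.array(c['tvec'],float)
    return c,R,t
def cloud(n):
    c,R,t=cam(n); im,d=get_image(n)
    v,u=np.mgrid[:d.shape[0],:d.shape[1]]
    P=np.stack([(u-c['cx'])/c['fx']*d,(v-c['cy'])/c['fy']*d,d],-1)
    return im,d,(P-t)@R
def ray(n,u,v,z,cc=None):
    c,R,t=cc or cam(n)
    r=R.T@np.array([(u-c['cx'])/c['fx'],(v-c['cy'])/c['fy'],1]); o=-R.T@t
    return o+r*(z-o[2])/r[2]
def save(n,im): cv2.imwrite('pics/'+n+'.png',im[...,::-1])
E
python3 - <<'E'
from h import *
s=telemetry.observe(); print(s)
for n in('scene','top'):
    im,d,P=cloud(n); save(n+'0',im); np.savez(n+'0',im=im,d=d,P=P)
    c,R,t=cam(n); print(n,c,-R.T@t)
E
```

```text
pics
{'time_s': 0.0, 'q': array([-8.20647730e+01,  2.18402893e+01,  7.43853654e+01, -1.25935575e-03,
        8.38587331e+01, -1.23354779e+01]), 'qvel': array([ 0.01187353, -0.0620342 , -0.00442999, -0.01211132,  0.0287693 ,
        0.09438384]), 'joint_efforts': array([-1.40504533e-03, -4.48465776e+01, -2.31281769e+01, -1.96056139e-04,
        4.70466184e-03, -5.13932193e-06]), 'position': array([ 0.19050713, -0.5156568 ,  0.24771473]), 'tool_rot': array([[ 9.38065411e-01,  3.46458126e-01, -2.24975932e-04],
       [ 3.46458075e-01, -9.38064328e-01,  1.45572515e-03],
       [ 2.93305913e-04, -1.44351014e-03, -9.99998915e-01]]), 'ft_force': array([ 0.12325955,  0.4757386 , -0.91888485]), 'wrist_torque': array([-0.01083769,  0.04164054,  0.03794191]), 'grip_width': 0.08534668965513019}
scene {'fx': 433.5561695652195, 'fy': 433.5561695652195, 'cx': 248.5203478814085, 'cy': 192.81367857345685, 'rvec': array([ 2.08141982,  0.70283639, -0.36446212]), 'tvec': array([-0.44787392, -0.13190815,  1.16224245])} [ 0.97917539 -0.55261928  0.55192917]
top {'fx': 430.0177964925712, 'fy': 430.0177964925712, 'cx': 251.33122894585725, 'cy': 188.50245508519, 'rvec': array([ 2.01686611, -2.18610793,  0.25440714]), 'tvec': array([0.01114452, 0.58636991, 0.90200222])} [ 0.3636937  -0.01776187  1.01240964]
```

View pics/scene0.png

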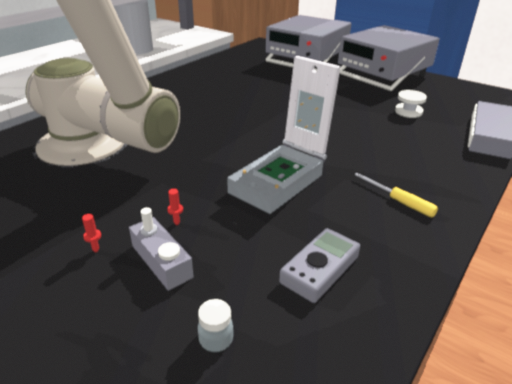

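View pics/top0.png

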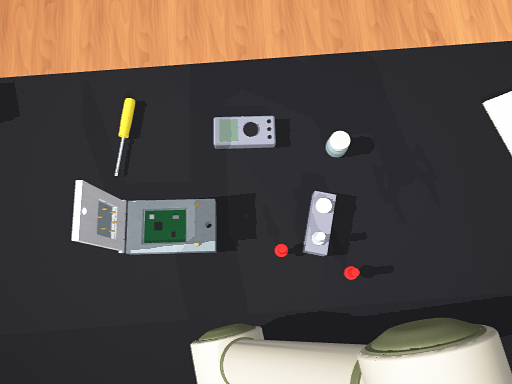

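The scene view shows the jig with its lid up at (270,170), the white tall grip at (147,218), the plug at (168,252) and the red look-alikes at (92,232) and (175,207). In the top view, the base hole is at (209,225), the pin grip at (319,238), the plug at (323,205) and the lid's edge near (78,210).

```bash
python3 - <<'E'
from h import *
T=np.load('top0.npz'); im,d,P=T['im'],T['d'],T['P']
print('ray hole',ray('top',209,225,.04), 'grip top', ray('top',319,238,.092))
def rect(lo,hi,x0,x1,y0,y1,name):
    m=(P[...,2]>lo)&(P[...,2]<hi)&(d>0)&(P[...,0]>x0)&(P[...,0]<x1)&(P[...,1]>y0)&(P[...,1]<y1)
    q=P[m]; r=cv2.minAreaRect(q[:,:2].astype(np.float32)*1000); print(name,m.sum(),r,q[:,2].mean())
    return m
rect(.034,.045,.1,.45,0,.4,'jig')
rect(.040,.050,.2,.45,-.35,-.1,'stand')
rect(.085,.099,.2,.45,-.35,-.1,'grip')
rect(.052,.062,.2,.45,-.35,-.1,'plug')
# dark hole centroid
g=im.sum(-1)[215:236,200:220]; v,u=np.where(g<110); print('hole px',len(u),u.mean()+200 if len(u) else 0,v.mean()+215 if len(u) else 0); print(g.min())
S=np.load('scene0.npz'); im,d,P=S['im'],S['d'],S['P']
for nm,Q in(('scene',S['P']),('top',T['P'])):
    m=(Q[...,2]>.08)&(Q[...,2]<.28)&(Q[...,1]>.15)&(Q[...,1]<.5)&(Q[...,0]>.15)&(Q[...,0]<.5)
    q=Q[m]; print(nm,m.sum(),q.min(0),q.max(0)); 
    t=q[q[:,2]>q[:,2].max()-.012]; print(' top',t.mean(0),t.min(0),t.max(0))
    c=q.mean(0); n=np.linalg.svd(q-c,full_matrices=False)[2][2]; print(' normal',n,c)
rect2=(P[...,2]>.070)&(P[...,2]<.096)&(P[...,1]<-.1)&(P[...,1]>-.35)&(P[...,0]>.2)&(P[...,0]<.45)&(im.min(-1)>120)
print('grip scene',rect2.sum(),P[rect2].mean(0),P[rect2].min(0),P[rect2].max(0))
E
```

```text
ray hole [0.51459295 0.06638938 0.04      ] grip top [ 0.45959571 -0.17123137  0.092     ]
jig 0 ((0.0, 0.0), (0.0, 0.0), 0.0) nan
stand 229 ((425.02032470703125, -184.89682006835938), (165.46356201171875, 54.27530288696289), 64.02537536621094) 0.04517070616727067
grip 0 ((0.0, 0.0), (0.0, 0.0), 0.0) nan
plug 7 ((384.3868408203125, -236.1576385498047), (5.811659812927246, 17.20370101928711), 77.25020599365234) 0.05773756531914766
hole px 72 216.83333333333334 225.04166666666666
63
scene 746 [0.47296463 0.26011841 0.08009974] [0.49994681 0.29398645 0.25611958]
 top [0.48737953 0.28176192 0.25054025] [0.47448763 0.27659634 0.24420966] [0.4998017  0.29398645 0.25611958]
 normal [ 0.04840413 -0.99381498  0.09994409] [0.48757314 0.27311957 0.17061909]
top 690 [0.47245757 0.25991235 0.08013703] [0.49993879 0.29159975 0.25614514]
 top [0.48618108 0.28326952 0.25156125] [0.47352838 0.27749455 0.24419707] [0.49945502 0.29159975 0.25614514]
 normal [-0.07082456 -0.9910482   0.11316959] [0.48529238 0.27383567 0.18583963]<stdin>:6: RuntimeWarning: Mean of empty slice.
  ret = ret.dtype.type(ret / rcount)
<stdin>:21: RuntimeWarning: Mean of empty slice.
  ret = um.true_divide(
Traceback (most recent call last):
ValueError: zero-size array to reduction operation minimum which has no identity
```

My x bounds were too tight; I'll widen them.

```bash
cat > m.py <<'E'
from h import *
T=np.load('top0.npz');S=np.load('scene0.npz')
def box(Q,a,b,name):
    m=((Q['P']>a)&(Q['P']<b)).all(-1)&(Q['d']>0); q=Q['P'][m]
    if len(q)<5: print(name,len(q)); return
    r=cv2.minAreaRect(q[:,:2].astype(np.float32)*1000)
    print(name,len(q),'rect',np.round(r[0],1),np.round(r[1],1),round(r[2],1),'mean',q.mean(0).round(4),'min',q.min(0).round(4),'max',q.max(0).round(4)); return q
for n,Q in(('top',T),('scene',S)):
    print(n)
    box(Q,[.4,0,.036],[.65,.24,.046],'jig')
    box(Q,[.40,-.28,.041],[.62,-.12,.0500],'stand')
    box(Q,[.40,-.28,.066],[.62,-.12,.1],'grip')
    box(Q,[.40,-.28,.087],[.62,-.12,.1],'griptop')
    box(Q,[.40,-.28,.0535],[.62,-.12,.0605],'plug/coll')
    q=box(Q,[.4,.2,.08],[.65,.4,.28],'lid')
    c=q.mean(0); n=np.linalg.svd(q-c,full_matrices=False)[2][2]; print(' normal',n,c)
    box(Q,[.4,.2,q[:,2].max()-.012],[.65,.4,.28],'lidtop')
E
python3 m.py
```

```text
top
jig 2719 rect [521.3 148.5] [188.5 120.5] 86.8 mean [0.5201 0.1369 0.04  ] min [0.457  0.0513 0.036 ] max [0.5854 0.2398 0.0457]
stand 1024 rect [ 500.9 -186.3] [ 50.5 141. ] 74.3 mean [ 0.4964 -0.1847  0.0461] min [ 0.4276 -0.2271  0.041 ] max [ 0.5731 -0.1445  0.0499]
grip 71 rect [ 463.5 -175.3] [16.8 16.4] 27.1 mean [ 0.4629 -0.1744  0.0889] min [ 0.4554 -0.1848  0.066 ] max [ 0.4722 -0.167   0.0966]
griptop 58 rect [ 463.7 -175.2] [16.3 16.4] 27.1 mean [ 0.4637 -0.1752  0.0921] min [ 0.4554 -0.1848  0.0872] max [ 0.4722 -0.167   0.0966]
plug/coll 198 rect [ 502.  -187.9] [ 34.3 105.2] 76.6 mean [ 0.5309 -0.194   0.0562] min [ 0.4528 -0.2135  0.0535] max [ 0.5534 -0.1615  0.0603]
lid 2620 rect [528.  273.2] [ 31.8 110.4] 86.7 mean [0.5264 0.2718 0.1846] min [0.4725 0.2553 0.08  ] max [0.5837 0.2916 0.2577]
 normal [ 0.0579929   0.99257669 -0.10690337] [0.52641555 0.27176955 0.18461658]
lidtop 519 rect [528.7 281.9] [ 14.4 109.8] 86.7 mean [0.5273 0.2812 0.2519] min [0.4735 0.2729 0.2458] max [0.5837 0.2916 0.2577]
scene
jig 1861 rect [523.2 148.2] [190.6 122.8] 86.5 mean [0.5
[... 278 characters left out ...]
.1773  0.0834] min [ 0.4576 -0.1846  0.0662] max [ 0.4772 -0.167   0.0951]
griptop 71 rect [ 467.7 -175.7] [17.3 15.1] 17.4 mean [ 0.4686 -0.1761  0.0926] min [ 0.4576 -0.1834  0.0876] max [ 0.476  -0.167   0.0951]
plug/coll 325 rect [ 507.8 -185.1] [ 34.3 102.5] 71.8 mean [ 0.5273 -0.1928  0.0569] min [ 0.4556 -0.2131  0.0535] max [ 0.5577 -0.162   0.0605]
lid 3458 rect [529.8 273.9] [ 35.5 113.5] 86.7 mean [0.5335 0.2716 0.1723] min [0.473  0.2554 0.08  ] max [0.5867 0.294  0.2561]
 normal [ 0.04567584  0.99479477 -0.09108829] [0.53345332 0.27163803 0.17225965]
lidtop 304 rect [530.5 283.3] [ 17.7 111.8] 87.3 mean [0.5336 0.2795 0.2509] min [0.4745 0.2725 0.2442] max [0.5864 0.294  0.2561]
```

Measurements agree with the given sizes:
- **Jig:** yaw about -3.2°, hinge near y≈0.262, base hole near (0.517, 0.069).
- **Lid:** edge at z≈0.257.
- **Pin:** at about (0.464, -0.1755).

First I'll travel over and behind the lid with the jaws shut.

Request:
apply_moves(motion=[{"tx": 62,"ty": -71,"tz": -9,"jaw": -1},{"tx": 62,"ty": -71,"tz": -9,"jaw": -1},{"tx": 62,"ty": -71,"tz": -9,"jaw": -1},{"tx": 62,"ty": -71,"tz": -9,"jaw": -1},{"tx": 62,"ty": -71,"tz": -9,"jaw": -1}])

```text
invalid input
```

Request:
apply_moves(motion=[{"tx": 4,"ty": -4,"tz": -3,"turn": 0,"jaw": -1},{"tx": 8,"ty": -8,"tz": -5,"turn": 0,"jaw": -1},{"tx": 10,"ty": -11,"tz": -8,"turn": 0,"jaw": -1},{"tx": 12,"ty": -14,"tz": -8,"turn": 0,"jaw": -1},{"tx": 15,"ty": -17,"tz": -8,"turn": 0,"jaw": -1}])

```text
time_s: 0.52
position: [0.2599, -0.3356, 0.3245]
tool_rot: [[0.938, 0.346, 0.001], [0.346, -0.938, -0.001], [0.0, 0.001, -1.0]]
ft_force: [1.1, -1.0, 0.1]
grip_width: 0.0257
```

Request:
apply_moves(motion=[{"tx": 50,"ty": -57,"tz": 0,"turn": 0,"jaw": -1},{"tx": 50,"ty": -57,"tz": 0,"turn": 0,"jaw": -1},{"tx": 50,"ty": -57,"tz": 0,"turn": 0,"jaw": -1},{"tx": 50,"ty": -57,"tz": 0,"turn": 0,"jaw": -1},{"tx": 50,"ty": -57,"tz": 0,"turn": 0,"jaw": -1}])

```text
time_s: 0.93
position: [0.3344, -0.1405, 0.3233]
tool_rot: [[0.939, 0.345, 0.001], [0.345, -0.939, -0.001], [0.0, 0.001, -1.0]]
ft_force: [0.6, -0.6, -0.5]
grip_width: -0.0001
```

Request:
apply_moves(motion=[{"tx": 36,"ty": -41,"tz": 0,"turn": 0,"jaw": -1},{"tx": 36,"ty": -41,"tz": 0,"turn": 0,"jaw": -1},{"tx": 36,"ty": -41,"tz": 0,"turn": 0,"jaw": -1},{"tx": 36,"ty": -41,"tz": 0,"turn": 0,"jaw": -1},{"tx": 36,"ty": -41,"tz": 0,"turn": 0,"jaw": -1}])

```text
time_s: 1.35
position: [0.4092, 0.0543, 0.3233]
tool_rot: [[0.939, 0.345, 0.001], [0.345, -0.939, -0.001], [0.0, 0.001, -1.0]]
ft_force: [2.2, -0.2, -0.5]
grip_width: 0.0002
```

Request:
apply_moves(motion=[{"tx": 21,"ty": -25,"tz": 0,"turn": 0,"jaw": -1},{"tx": 21,"ty": -25,"tz": 0,"turn": 0,"jaw": -1},{"tx": 21,"ty": -25,"tz": 0,"turn": 0,"jaw": -1},{"tx": 21,"ty": -25,"tz": 0,"turn": 0,"jaw": -1},{"tx": 21,"ty": -25,"tz": 0,"turn": 0,"jaw": -1}])

```text
time_s: 1.77
position: [0.4795, 0.2504, 0.3228]
tool_rot: [[0.938, 0.346, 0.0], [0.346, -0.938, -0.001], [-0.0, 0.001, -1.0]]
ft_force: [0.7, -1.0, 0.7]
grip_width: -0.0002
```

Request:
apply_moves(motion=[{"tx": 9,"ty": -10,"tz": 0,"turn": 0,"jaw": -1},{"tx": 9,"ty": -10,"tz": 0,"turn": 0,"jaw": -1},{"tx": 9,"ty": -10,"tz": 0,"turn": 0,"jaw": -1},{"tx": 9,"ty": -10,"tz": 0,"turn": 0,"jaw": -1}])

```text
time_s: 2.1
position: [0.5298, 0.3799, 0.3203]
tool_rot: [[0.937, 0.349, -0.002], [0.349, -0.937, -0.001], [-0.003, 0.0, -1.0]]
ft_force: [0.3, -0.1, -1.1]
grip_width: -0.0004
```

Request:
apply_moves(motion=[{"tx": 0,"ty": 0,"tz": 4,"turn": 0,"jaw": -1},{"tx": 0,"ty": 0,"tz": 8,"turn": 0,"jaw": -1},{"tx": 0,"ty": 0,"tz": 10,"turn": 0,"jaw": -1},{"tx": 0,"ty": 0,"tz": 10,"turn": 0,"jaw": -1}])

```text
time_s: 2.43
position: [0.5278, 0.3791, 0.2145]
tool_rot: [[0.937, 0.349, -0.012], [0.349, -0.937, -0.006], [-0.013, 0.001, -1.0]]
ft_force: [-0.5, -0.3, -0.5]
grip_width: -0.0002
```

Request:
apply_moves(motion=[{"tx": -1,"ty": 2.8,"tz": -0.5,"turn": 0,"jaw": -1},{"tx": -1.7,"ty": 4.6,"tz": -0.5,"turn": 0,"jaw": -1},{"tx": -2.3,"ty": 6.2,"tz": -0.5,"turn": 0,"jaw": -1},{"tx": -2.8,"ty": 7.6,"tz": -0.5,"turn": 0,"jaw": -1},{"tx": -3.3,"ty": 9.0,"tz": -0.5,"turn": 0,"jaw": -1}])

```text
time_s: 2.85
position: [0.5287, 0.2825, 0.2216]
tool_rot: [[0.937, 0.349, -0.01], [0.349, -0.937, -0.005], [-0.011, 0.001, -1.0]]
ft_force: [-0.3, 1.3, 1.1]
grip_width: -0.0
```

Request:
apply_moves(motion=[{"tx": -0.5,"ty": 1.4,"tz": 0,"turn": 0,"jaw": -1},{"tx": -1,"ty": 2.8,"tz": 0,"turn": 0,"jaw": -1},{"tx": -1.5,"ty": 4.2,"tz": 0,"turn": 0,"jaw": -1},{"tx": -2.1,"ty": 5.6,"tz": 0,"turn": 0,"jaw": -1},{"tx": -2.6,"ty": 7.0,"tz": 0,"turn": 0,"jaw": -1}])

```text
time_s: 3.27
position: [0.5287, 0.2066, 0.2223]
tool_rot: [[0.937, 0.349, -0.01], [0.349, -0.937, -0.005], [-0.011, 0.001, -1.0]]
ft_force: [0.9, 0.5, -0.4]
grip_width: -0.0
```

Request:
apply_moves(motion=[{"tx": -0.5,"ty": 1.4,"tz": 0,"turn": 0,"jaw": -1},{"tx": -1,"ty": 2.8,"tz": 0,"turn": 0,"jaw": -1},{"tx": -1.5,"ty": 4.2,"tz": 0,"turn": 0,"jaw": -1},{"tx": -2.1,"ty": 5.6,"tz": 0,"turn": 0,"jaw": -1},{"tx": -2.6,"ty": 7.0,"tz": 0,"turn": 0,"jaw": -1}])

```text
time_s: 3.68
position: [0.5288, 0.1307, 0.223]
tool_rot: [[0.937, 0.349, -0.009], [0.349, -0.937, -0.005], [-0.01, 0.001, -1.0]]
ft_force: [0.4, 0.3, 1.0]
grip_width: 0.0003
```

Request:
apply_moves(motion=[{"tx": 0,"ty": 2,"tz": -3,"turn": 0,"jaw": 0},{"tx": -3,"ty": 5,"tz": -4,"turn": 7,"jaw": 0},{"tx": -6,"ty": 8,"tz": -4,"turn": 14,"jaw": 0},{"tx": -8,"ty": 11,"tz": -4,"turn": 21,"jaw": 0},{"tx": -10,"ty": 14,"tz": -4,"turn": 28,"jaw": 0}])

```text
time_s: 4.1
position: [0.4832, -0.0372, 0.2651]
tool_rot: [[0.99, -0.138, -0.008], [-0.138, -0.99, -0.006], [-0.007, 0.007, -1.0]]
ft_force: [1.5, -0.2, 0.2]
grip_width: 0.0427
```

```bash
cat > go.py <<'E'
from h import *
# print shift (cm) to world targets and turn to put jaw axis along angle a
def go(x,y,z,a=None):
    s=telemetry.observe(); R=s['tool_rot']; d=R.T@(np.array([x,y,z])-s['position'])*100
    o='t=%.2f tx %.2f ty %.2f tz %.2f'%(s['time_s'],*d)
    if a is not None:
        c=np.degrees(np.arctan2(R[1,1],R[0,1])); o+=' turn %.1f'%(-((a-c+90)%180-90))
    print(o,'pos',s['position'].round(4),'F',s['ft_force'].round(1),'w',round(float(s['grip_width']),4))
E
python3 - <<'E'
from go import *
go(.464,-.1755,.26,74.3)
im,d,P=cloud('scene'); save('scene1',im)
m=(P[...,1]>.1)&(P[...,1]<.4)&(P[...,2]>.07)&(P[...,0]>.45)&(P[...,0]<.62)&(d>0)
print(m.sum(),P[m].max(0) if m.any() else 0)
m=(P[...,1]>.05)&(P[...,1]<.26)&(P[...,2]>.048)&(P[...,2]<.1)&(P[...,0]>.45)&(P[...,0]<.6)
q=P[m];A=np.c_[q[:,:2],np.ones(len(q))];print(len(q),np.linalg.lstsq(A,q[:,2],rcond=None)[0],q.min(0),q.max(0))
E
```

```text
t=4.10 tx 0.01 ty 13.96 tz 0.60 turn 7.8 pos [ 0.4832 -0.0372  0.2651] F [ 1.5 -0.2  0.2] w 0.0427
292 [0.5788137  0.13820918 0.07534318]
2308 [-0.02091043 -0.11674393  0.0943787 ] [0.4636371  0.05156253 0.04872143] [0.59010974 0.25993078 0.08071177]
```

The lid is falling shut (about 0.12 rad and closing). Next I'll move over the pin.

Request:
apply_moves(motion=[{"tx": 0,"ty": 4,"tz": 1,"turn": 4,"jaw": 0},{"tx": 0,"ty": 8,"tz": 2,"turn": 7.8,"jaw": 0},{"tx": 0,"ty": 12,"tz": 4,"turn": 7.8,"jaw": 0},{"tx": 0,"ty": 14,"tz": 5,"turn": 7.8,"jaw": 0},{"tx": 0,"ty": 14,"tz": 5,"turn": 7.8,"jaw": 0}])

```text
time_s: 4.57
position: [0.4597, -0.1852, 0.214]
tool_rot: [[0.958, -0.287, -0.012], [-0.287, -0.958, -0.007], [-0.01, 0.01, -1.0]]
ft_force: [-0.0, 0.1, 0.0]
grip_width: 0.0427
```

```bash
python3 - <<'E'
from go import *
go(.464,-.1755,.072,74.3)
c=cam('wrist'); im,d,P=cloud('wrist'); save('wrist1',im); np.savez('w1',im=im,d=d,P=P)
print(-c[1].T@c[2],c[1][2])
m=(P[...,2]>.088)&(P[...,2]<.098)&(abs(P[...,0]-.464)<.04)&(abs(P[...,1]+.1755)<.04)&(d>0)
q=P[m]; print(m.sum(),q.mean(0),q.min(0),q.max(0))
im,d,P=cloud('top'); 
m=(P[...,1]>.06)&(P[...,1]<.25)&(P[...,2]>.045)&(P[...,2]<.1)&(P[...,0]>.465)&(P[...,0]<.575)
q=P[m];A=np.c_[q[:,:2],np.ones(len(q))];print(len(q),np.linalg.lstsq(A,q[:,2],rcond=None)[0],q[:,2].max())
save('top1',im)
E
```

```text
t=4.57 tx 0.27 ty -1.20 tz 14.19 turn -1.0 pos [ 0.4597 -0.1852  0.214 ] F [-0.   0.1  0. ] w 0.0427
[ 0.52650587 -0.20335568  0.33940815] [-0.26797517  0.07071939 -0.96082677]
305 [ 0.46686495 -0.17450084  0.09227702] [ 0.45781722 -0.1829386   0.08843127] [ 0.4751748  -0.16569585  0.09416366]
3974 [-0.00328472 -0.03588381  0.06089837] 0.06380683204941633
```

View pics/wrist1.png

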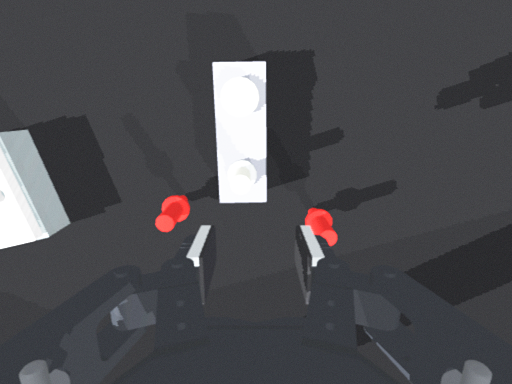

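The wrist view shows the pin grip at (242,174), the plug behind it at (240,95), and the red look-alikes at (170,215) and (322,225). The lid now rests at about 0.036 rad. I'll check finger clearance to the red ones.

```bash
python3 - <<'E'
from go import *
w=np.load('w1.npz');im=w['im'].astype(int);P=w['P']
r=(im[...,0]>120)&(im[...,1]<60)&(w['d']>0)
n,l,st,ce=cv2.connectedComponentsWithStats(r.astype(np.uint8))
R=telemetry.observe()['tool_rot']
for i in range(1,n):
    if st[i,4]>100:
        q=P[l==i]; d=(q-[.4655,-.1748,.072])@R; print(st[i,4],q.min(0).round(3),q.max(0).round(3),'tool',d.min(0).round(3),d.max(0).round(3))
go(.4655,-.1748,.12,74.3)
E
```

```text
251 [ 0.443 -0.1    0.04 ] [ 0.457 -0.088  0.081] tool [-0.043 -0.081 -0.009] [-0.032 -0.067  0.032]
143 [ 0.391 -0.247  0.042] [ 0.395 -0.236  0.08 ] tool [-0.052  0.079 -0.006] [-0.049  0.09   0.032]
t=4.67 tx 0.31 ty -0.91 tz 9.60 turn -0.8 pos [ 0.4609 -0.1819  0.2161] F [ 0.5  0.1 -0.2] w 0.0426
```

Request:
apply_moves(motion=[{"tx": 0.3,"ty": -0.9,"tz": 3,"turn": -0.8,"jaw": 0},{"tx": 0.3,"ty": -0.9,"tz": 6,"turn": -0.8,"jaw": 0},{"tx": 0.3,"ty": -0.9,"tz": 8.5,"turn": -0.8,"jaw": 0},{"tx": 0.3,"ty": -0.9,"tz": 10,"turn": -0.8,"jaw": 0},{"tx": 0.3,"ty": -0.9,"tz": 10,"turn": -0.8,"jaw": 0}])

```text
time_s: 5.08
position: [0.4647, -0.1733, 0.1142]
tool_rot: [[0.963, -0.269, -0.013], [-0.269, -0.963, -0.005], [-0.011, 0.008, -1.0]]
ft_force: [0.0, 0.2, 0.5]
grip_width: 0.0426
```

```bash
python3 - <<'E'
from go import *
go(.4655,-.1748,.0715,74.3)
print(telemetry.observe()['tool_rot'][:,2])
im,d,P=cloud('wrist'); save('wrist2',im)
m=(P[...,2]>.088)&(P[...,2]<.098)&(abs(P[...,0]-.464)<.02)&(abs(P[...,1]+.1755)<.02)&(d>0)
q=P[m]; print(m.sum(),q.mean(0),q.min(0),q.max(0))
E
```

```text
t=5.08 tx 0.17 ty 0.09 tz 4.27 turn 0.1 pos [ 0.4647 -0.1733  0.1142] F [0.  0.2 0.5] w 0.0426
[-0.01309886 -0.00492197 -0.99990209]
774 [ 0.46716565 -0.17438679  0.09210316] [ 0.45733551 -0.18282014  0.08807017] [ 0.47536803 -0.16556985  0.09428702]
```

View pics/wrist2.png

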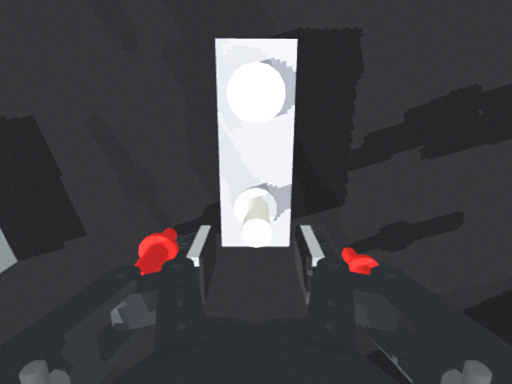

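The grip at column 257 sits midway between the fingers (200 to 313), and the red ones are clear of the descent. Down I go.

Request:
apply_moves(motion=[{"tx": 0.25,"ty": 0.05,"tz": 1.5,"turn": 0,"jaw": 0},{"tx": 0.25,"ty": 0.05,"tz": 3,"turn": 0,"jaw": 0},{"tx": 0.25,"ty": 0.05,"tz": 3.8,"turn": 0,"jaw": 0},{"tx": 0.25,"ty": 0.05,"tz": 4.25,"turn": 0,"jaw": 0},{"tx": 0.25,"ty": 0.05,"tz": 4.25,"turn": 0,"jaw": 0}])

```text
time_s: 5.55
position: [0.4674, -0.1752, 0.0737]
tool_rot: [[0.963, -0.269, -0.011], [-0.269, -0.963, -0.007], [-0.008, 0.009, -1.0]]
ft_force: [-0.0, 0.6, -0.4]
grip_width: 0.0427
```

Request:
apply_moves(motion=[{"tx": 0,"ty": 0,"tz": 0,"turn": 0,"jaw": -1},{"tx": 0,"ty": 0,"tz": 0,"turn": 0,"jaw": -1},{"tx": 0,"ty": 0,"tz": 0,"turn": 0,"jaw": -1},{"tx": 0,"ty": 0,"tz": 0,"turn": 0,"jaw": -1},{"tx": 0,"ty": 0,"tz": 0,"turn": 0,"jaw": -1}], squeeze=60)

```text
time_s: 5.97
position: [0.4679, -0.1753, 0.0749]
tool_rot: [[0.963, -0.269, -0.009], [-0.269, -0.963, -0.008], [-0.006, 0.01, -1.0]]
ft_force: [-1.0, 1.7, 5.7]
grip_width: 0.0164
```

Request:
apply_moves(motion=[{"tx": 0,"ty": 0,"tz": -1,"turn": 0,"jaw": -1},{"tx": 0,"ty": 0,"tz": -2,"turn": 0,"jaw": -1},{"tx": 0,"ty": 0,"tz": -3.5,"turn": 0,"jaw": -1},{"tx": 0,"ty": 0,"tz": -5.5,"turn": 0,"jaw": -1},{"tx": 0,"ty": 0,"tz": -6,"turn": 0,"jaw": -1}])

```text
time_s: 6.38
position: [0.4694, -0.1754, 0.1377]
tool_rot: [[0.963, -0.269, -0.005], [-0.269, -0.963, -0.01], [-0.002, 0.011, -1.0]]
ft_force: [0.7, -0.7, -0.2]
grip_width: 0.0163
```

```bash
python3 - <<'E'
from go import *
go(.517,.069,.16)
print(telemetry.observe()['tool_rot'])
im,d,P=cloud('scene'); save('scene2',np.vstack([cv2.resize(im[170:290,80:340],None,fx=2.4,fy=2.4)]))
# lid hole in top image: dark spot on the lid top
im,d,P=cloud('top'); np.savez('top2',im=im,d=d,P=P); save('top2',cv2.resize(im[180:270,110:250],None,fx=5,fy=5,interpolation=cv2.INTER_CUBIC))
E
```

```text
t=6.38 tx -1.99 ty -24.80 tz -2.50 pos [ 0.4694 -0.1754  0.1377] F [ 0.7 -0.7 -0.2] w 0.0163
[[ 0.96313845 -0.26896655 -0.00461846]
 [-0.26900087 -0.96308545 -0.01024447]
 [-0.00169255  0.01110921 -0.99993686]]
```

View pics/scene2.png

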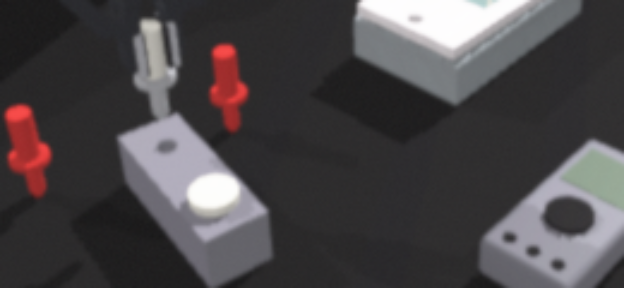

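View pics/top2.png

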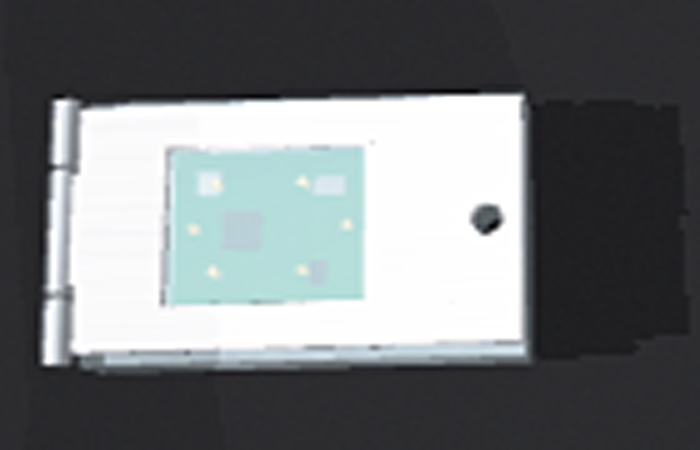

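The scene crop shows the pin held upright and clear of its stand, hole empty, plug and red ones in place. The top crop shows the lid flat, with its hole at about full-image (207.2, 223.6). I'll locate the hole from both cameras, and the held pin as well.

```bash
cat > hole.py <<'E'
from h import *
# dark blob near the predicted hole pixel, cast to z=0.058
def hole(n,guess=(.516,.068),z=.058,im=None):
    cc=cam(n); c,R,t=cc
    if im is None: im,_=get_image(n)
    p=R@np.array([*guess,z])+t; u,v=(p[:2]/p[2]*[c['fx'],c['fy']]+[c['cx'],c['cy']]).round().astype(int)
    w=9 if n!='wrist' else 40; g=im[v-w:v+w+1,u-w:u+w+1].astype(float).mean(-1)
    b=(g<150).astype(np.uint8); k,l,st,ce=cv2.connectedComponentsWithStats(b)
    for i in range(1,k):
        x,y,ww,hh,a=st[i]
        if x>0 and y>0 and x+ww<2*w+1 and y+hh<2*w+1 and a>5:
            wt=(200-g)*(cv2.dilate((l==i).astype(np.uint8),np.ones((3,3)))); wt=np.clip(wt,0,None)
            vv,uu=np.mgrid[-w:w+1,-w:w+1]; U=u+(wt*uu).sum()/wt.sum(); V=v+(wt*vv).sum()/wt.sum()
            print(n,'blob',a,'px',round(U,1),round(V,1),ray(n,U,V,z,cc).round(4))
E
python3 - <<'E'
from hole import *
hole('top',im=np.load('top2.npz')['im']); hole('scene')
E
```

```text
top blob 25 px 207.0 223.5 [0.5155 0.069  0.058 ]
```

Request:
apply_moves(motion=[{"tx": -0.3,"ty": -3,"tz": -2,"turn": 0,"jaw": -1},{"tx": -0.6,"ty": -7,"tz": -2,"turn": 0,"jaw": -1},{"tx": -1,"ty": -11,"tz": -2,"turn": 0,"jaw": -1},{"tx": -1.3,"ty": -15,"tz": -2,"turn": 0,"jaw": -1},{"tx": -1.6,"ty": -18,"tz": -2,"turn": 0,"jaw": -1}])

```text
time_s: 6.95
position: [0.5011, 0.0057, 0.152]
tool_rot: [[0.963, -0.268, -0.01], [-0.268, -0.963, -0.007], [-0.008, 0.009, -1.0]]
ft_force: [0.7, -0.3, -0.4]
grip_width: 0.0166
```

```bash
python3 - <<'E'
from hole import *
from go import *
go(.516,.068,.158)
hole('scene')
im,d,P=cloud('wrist'); save('wrist3',im); hole('wrist',im=im)
E
```

```text
t=6.95 tx -0.24 ty -6.39 tz -0.66 pos [0.5011 0.0057 0.152 ] F [ 0.7 -0.3 -0.4] w 0.0166
wrist blob 242 px 175.4 195.9 [0.5191 0.068  0.058 ]
```

View pics/wrist3.png

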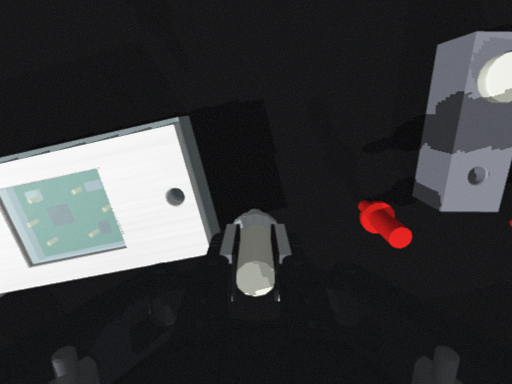

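The wrist view shows the lid hole at (175,196) and the pin upright in the jaws at (256,260). The wrist and top cameras agree on the pin-to-hole shift, about (0.052, 0.243). Applying it to the grasp TCP gives a target of (0.520, 0.068).

Request:
apply_moves(motion=[{"tx": 0,"ty": -3,"tz": 0,"turn": 0,"jaw": -1},{"tx": 0.1,"ty": -5,"tz": 0.6,"turn": 0,"jaw": -1},{"tx": 0.15,"ty": -6.5,"tz": 1.2,"turn": 0,"jaw": -1},{"tx": 0.15,"ty": -6.5,"tz": 1.8,"turn": 0,"jaw": -1},{"tx": 0.15,"ty": -6.5,"tz": 1.8,"turn": 0,"jaw": -1}])

```text
time_s: 7.47
position: [0.5187, 0.0687, 0.1313]
tool_rot: [[0.965, -0.264, -0.014], [-0.264, -0.965, -0.007], [-0.012, 0.01, -1.0]]
ft_force: [0.2, -0.2, -0.2]
grip_width: 0.0167
```

```bash
python3 - <<'E'
from hole import *
from go import *
go(.5199,.068,.128)
a,_=get_image('scene'); b,_=get_image('wrist')
c,R,t=cam('scene'); p=R@np.array([.518,.068,.075])+t; u,v=int(p[0]/p[2]*c['fx']+c['cx']),int(p[1]/p[2]*c['fy']+c['cy']); print(u,v)
A=cv2.resize(a[v-35:v+25,u-30:u+30],(500,500),interpolation=cv2.INTER_CUBIC)
B=cv2.resize(b[130:330,156:356],(300,300),interpolation=cv2.INTER_CUBIC); B=np.vstack([B,np.zeros((200,300,3),np.uint8)])
save('near',np.hstack([A,B]))
E
```

```text
t=7.47 tx 0.14 ty 0.04 tz 0.33 pos [0.5187 0.0687 0.1313] F [ 0.2 -0.2 -0.2] w 0.0167
251 171
```

View pics/near.png

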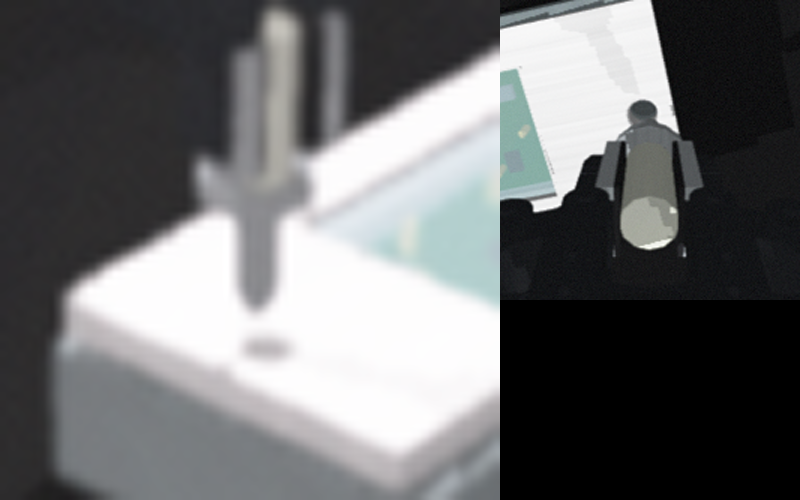

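The scene crop shows the pin upright just above the lid, tip at about full-image (252.0, 173) and hole at (253.0, 177.8). I'll turn that into an offset.

```bash
python3 - <<'E'
from hole import *
k=60/500
for tv in (305,309): 
  for z in(.066,.068): print(tv,z,ray('scene',221+258*k-.44,136+tv*k-.44,z).round(4))
print('hole',ray('scene',221+267*k-.44,136+348*k-.44,.058).round(4))
# pixel shift per mm
a=ray('scene',252,176,.058);print((ray('scene',253,176,.058)-a).round(4),(ray('scene',252,177,.058)-a).round(4))
E
```

```text
305 0.066 [0.512  0.0764 0.066 ]
305 0.068 [0.5139 0.0738 0.068 ]
309 0.066 [0.5131 0.0749 0.066 ]
309 0.068 [0.5151 0.0723 0.068 ]
hole [0.5185 0.0716 0.058 ]
[ 0.0017  0.0013 -0.    ] [ 0.0024 -0.0032 -0.    ]
```

Request:
apply_moves(motion=[{"tx": 0.2,"ty": -0.05,"tz": 0.3,"turn": 0,"jaw": -1},{"tx": 0.2,"ty": -0.05,"tz": 0.7,"turn": 0,"jaw": -1},{"tx": 0.2,"ty": -0.05,"tz": 1.0,"turn": 0,"jaw": -1},{"tx": 0.2,"ty": -0.05,"tz": 1.3,"turn": 0,"jaw": -1},{"tx": 0.2,"ty": -0.05,"tz": 1.5,"turn": 0,"jaw": -1}])

```text
time_s: 7.98
position: [0.521, 0.0676, 0.1173]
tool_rot: [[0.964, -0.266, -0.012], [-0.266, -0.964, -0.007], [-0.01, 0.01, -1.0]]
ft_force: [0.2, -0.3, -1.6]
grip_width: 0.0164
```

Request:
apply_moves(motion=[{"tx": 0,"ty": 0,"tz": 0.3,"turn": 0,"jaw": -1},{"tx": 0,"ty": 0,"tz": 0.5,"turn": 0,"jaw": -1},{"tx": 0,"ty": 0,"tz": 0.7,"turn": 0,"jaw": -1},{"tx": 0,"ty": 0,"tz": 0.9,"turn": 0,"jaw": -1},{"tx": 0,"ty": 0,"tz": 0.9,"turn": 0,"jaw": -1}])

```text
time_s: 8.4
position: [0.5209, 0.0681, 0.108]
tool_rot: [[0.964, -0.266, -0.012], [-0.266, -0.964, -0.006], [-0.01, 0.009, -1.0]]
ft_force: [0.5, 5.0, 1.1]
grip_width: 0.0168
```

A 5 N side force towards +y means the pin is touching the hole's -y wall. I'll shift 1 mm towards +y and continue.

Request:
apply_moves(motion=[{"tx": -0.03,"ty": -0.1,"tz": 0,"turn": 0,"jaw": -1},{"tx": -0.03,"ty": -0.1,"tz": 0.2,"turn": 0,"jaw": -1},{"tx": -0.03,"ty": -0.1,"tz": 0.5,"turn": 0,"jaw": -1},{"tx": -0.03,"ty": -0.1,"tz": 0.8,"turn": 0,"jaw": -1},{"tx": -0.03,"ty": -0.1,"tz": 1.0,"turn": 0,"jaw": -1}])

```text
time_s: 8.82
position: [0.5205, 0.0689, 0.0974]
tool_rot: [[0.964, -0.266, -0.013], [-0.266, -0.964, -0.006], [-0.011, 0.009, -1.0]]
ft_force: [0.2, 0.3, -0.8]
grip_width: 0.0164
```

Request:
apply_moves(motion=[{"tx": 0,"ty": 0,"tz": 0.3,"turn": 0,"jaw": -1},{"tx": 0,"ty": 0,"tz": 0.6,"turn": 0,"jaw": -1},{"tx": 0,"ty": 0,"tz": 0.8,"turn": 0,"jaw": -1},{"tx": 0,"ty": 0,"tz": 1.0,"turn": 0,"jaw": -1},{"tx": 0,"ty": 0,"tz": 1.1,"turn": 0,"jaw": -1}])

```text
time_s: 9.23
position: [0.5203, 0.0688, 0.0862]
tool_rot: [[0.964, -0.266, -0.013], [-0.266, -0.964, -0.006], [-0.011, 0.009, -1.0]]
ft_force: [-1.6, -0.4, 2.0]
grip_width: 0.0165
```

Request:
apply_moves(motion=[{"tx": 0,"ty": 0,"tz": 0.2,"turn": 0,"jaw": -1},{"tx": 0,"ty": 0,"tz": 0.35,"turn": 0,"jaw": -1},{"tx": 0,"ty": 0,"tz": 0.5,"turn": 0,"jaw": -1},{"tx": 0,"ty": 0,"tz": 0.5,"turn": 0,"jaw": -1}])

```text
time_s: 9.57
position: [0.5203, 0.0686, 0.0812]
tool_rot: [[0.964, -0.266, -0.013], [-0.266, -0.964, -0.006], [-0.011, 0.009, -1.0]]
ft_force: [-0.9, -1.9, 3.8]
grip_width: 0.0162
```

Request:
apply_moves(motion=[{"tx": 0,"ty": 0,"tz": 0.1,"turn": 0,"jaw": -1},{"tx": 0,"ty": 0,"tz": 0.2,"turn": 0,"jaw": -1},{"tx": 0,"ty": 0,"tz": 0.2,"turn": 0,"jaw": -1}])

```text
time_s: 9.82
position: [0.5204, 0.0685, 0.0807]
tool_rot: [[0.964, -0.265, -0.012], [-0.266, -0.964, -0.007], [-0.01, 0.009, -1.0]]
ft_force: [-6.8, -0.8, 16.9]
grip_width: 0.0167
```

```bash
python3 - <<'E'
from go import *
go(.5204,.0685,.0807)
for n in('top','scene'):
    im,d,P=cloud(n); save('end_'+n,im)
    if n=='scene': save('endcrop',cv2.resize(im[110:230,180:340],(800,600),interpolation=cv2.INTER_CUBIC))
    m=(P[...,1]>.11)&(P[...,1]<.25)&(P[...,2]>.046)&(P[...,2]<.07)&(P[...,0]>.475)&(P[...,0]<.57)
    q=P[m];A=np.c_[q[:,:2],np.ones(len(q))];print(n,len(q),np.linalg.lstsq(A,q[:,2],rcond=None)[0],np.median(q[:,2]))
go(.5204,.0685,.0807)
E
```

```text
t=9.82 tx 0.00 ty 0.00 tz -0.00 pos [0.5204 0.0685 0.0807] F [-6.8 -0.8 16.9] w 0.0167
top 504 [-0.00376961 -0.01155103  0.05672543] 0.052068760790643084
scene 1117 [0.01964489 0.02036744 0.03741921] 0.051067576049977435
t=9.92 tx 0.00 ty 0.01 tz -0.00 pos [0.5204 0.0686 0.0807] F [-5.9 -1.5 17.3] w 0.0163
```

View pics/endcrop.png

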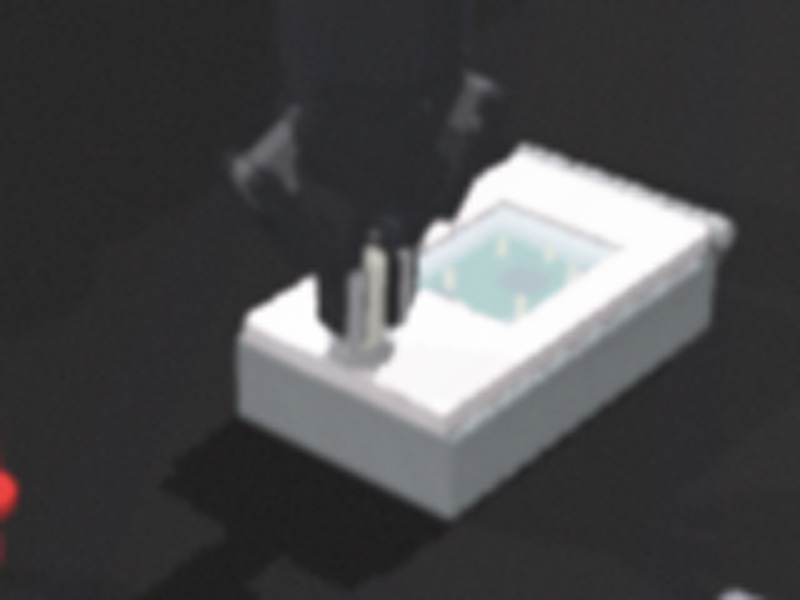

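The crop shows the lid flat on the base with the collar down on it and the pin upright in the jaws. The TCP stopped at 0.0807 (0.0809 predicted for shut), with 17 N steady. I'll hand it in while still pressing.

```bash
python3 -c "
from go import *
print(close_job()); go(.5204,.0685,.0807)"
```

```text
the job is handed in; nothing more can be done
None
the job is handed in; nothing more can be done
```

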